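# Shut the cone station's drawer and level its shelf, holding the foot down

## Task

The cone station on the counter has just been loaded: push its drawer fully shut. Then take the red wing knob of its levelling foot, press it down so that the sprung shelf with the yellow spirit level is seated, and keep pressing while you turn the knob clockwise until the bubble stands centred between the two black lines. Finish still holding the knob pressed down with the bubble centred (a colleague will tighten the lock nut), do not let go, and leave the other things on the counter undisturbed.

Things in the scene. Friction and masses are not known exactly. Their poses are not given: they have to be found in the camera images.
- station: cone station, fixed: steel cabinet 200 (x) x 380 (y) x 118 mm high, white shelf plate 220 x 400 mm over it, shelf top 140 mm above the counter. Origin on the counter under its centre; x points from front (drawer) to rear, y to its left, z up. On the shelf: knob at the right, level left of it; at the rear left, over 40 mm behind the middle, two wafer cones in a rest, 75 mm above the shelf.
- drawer (a joint): how far the station's blue-fronted drawer is out, m; 0 is fully shut (a rigid stop), starts 0.04 to 0.08. It slides along the station's x axis, about 1.2 N of friction, no spring: it stays where it is left.
- drawer_lip (a point): middle of the front edge of the drawer's aluminium pull lip (160 mm wide, 12 high, 22 deep), 98 mm above the counter; axes as the station's. Push it towards the station's +x. The blue front below is 290 mm wide, its top 106 mm above the counter. Drawer shut, the lip's edge is 138 mm in front of the station's origin (28 mm in front of the shelf's edge).
- knob (a point): centre of the red wing: an upright bar 58 mm long, 16 thick, 32 high, turning about the vertical here. 194 mm above the counter unpressed; 30 mm in front and 120 mm right of the station's origin. Below it a shaft 18 mm across, then a collar 34 mm across 36 mm below; shelf about 54 mm below. The point's x axis lies along the bar.
- foot (a joint): turn of the knob, rad, clockwise seen from above; range -0.5 to 1.7, starts -0.25 to 0.15, friction 0.06 N m, stays where left. Each radian clockwise raises the shelf's knob end 7 mm and runs the bubble 16 mm towards the knob. The shelf's first tilt is random: with the knob pressed, the bubble is centred at a turn between 0.55 and 1.1, always clockwise of the start.
- press (a joint): swing of the sprung shelf with its knob, rad, about a hinge at its left end 290 mm from the knob: 0 up, 0.0172 (knob 5 mm down) seated on a stop. About 1 N at the knob starts it, 3 N seats it; then the wing alone sinks up to 5 mm more, from 5 N to 8 N, to a rigid stop. So push the wing down 7 to 8 mm and stay; let go, it springs back. At the end it must be over 0.014.
- vial_mid (a point): centre of the green vial window (84 x 17 mm) on top of the yellow spirit level, midway between its two black lines (23 mm apart); y axis along the level, away from the knob; z up. The level bar (160 x 36 x 18 mm) lies along the station's y, its near end 75 mm and the vial centre 130 mm from the knob's axis; a flat 6 mm strap of it lies under the knob's collar.
- bubble (a point): centre of the white bubble, 16 mm long, running along the vial to the higher end (0.64 mm per mrad of tilt; sluggish: wait about 1 s to let it settle). Centred when level with vial_mid along that point's y axis, within 3.5 mm either way. Unpressed, it stands 11 mm nearer the knob than pressed.
- over: the red wing of the knob (see knob); origin at the middle of its underside, x along the bar
- sauce: bystander, to be left alone: orange squeeze bottle of sauce, 54 mm across, 170 mm tall; origin at the centre of its underside
- sprinkles: bystander, to be left alone: amber jar, 68 mm across, 90 mm tall; origin at the centre of its underside
- sundae: bystander, to be left alone: glass cup, 84 mm across, 95 mm tall; origin at the centre of its underside
- tub: bystander, to be left alone: paper tub, 90 mm across, 60 mm tall; origin at the centre of its underside
- scoop: bystander, to be left alone: steel spoon 200 mm long, lying; origin at the centre of its underside
- packet: bystander, to be left alone: cardboard packet 110 x 70 x 45 mm; origin at the centre of its underside
- mug: bystander, to be left alone: white mug, 80 mm across, 90 mm tall; origin at the centre of its underside

How it is judged (in metres and radians):
On the way, in this order (a step that is already met when the one before it is completed fails the run):
1. the drawer is fully shut (value of joint drawer below 0.007 m), for 0.2 s.
2. with the knob pressed, the bubble is centred between the lines (value of joint drawer below 0.007 m and value of joint press above 0.014 rad and contact force between the fingers and over above 1.5 N and y of bubble in the frame of vial_mid between -0.0035 and 0.0035 m), for 0.5 s.
At the end, for the whole second after the job is handed in: The drawer is shut within 7 mm, the gripper still grips the wing (over 1.5 N) and holds the knob pressed down so that the shelf has swung at least 0.014 of its 0.0172 rad (about 4 of 5 mm), the knob is no longer turning, and the bubble's centre is within 3.5 mm of the middle between the lines (all of step 2 and velocity of joint foot between -0.1 and 0.1 rad/s); the arm keeps its last pose, push and grip.
It fails at once if a bystander was pushed away by over 40 mm (distance of any of sauce, sprinkles, sundae, tub, scoop, packet, mug from where it was at the start of the episode above 0.04 m).
It fails at once if a bystander was knocked over (angle between any of sauce, sprinkles, sundae, tub, packet, mug's own z axis and vertical above 0.6 rad).
It also fails if it takes over 56 s, if anything falls off the work surface, if the arm or the gripper's body presses on something with over 40 N, if the wrist force passes 120 N, or if a joint passes its speed limit or range.

## Robot

A 6-joint arm with a two-finger parallel gripper is mounted at the origin on the work surface. World frame = base frame: x ahead of the robot, y to its left, z up, the work surface at z = 0. Lengths are in m, angles in degrees, forces in N, time in s.
With the tool pointing down it reaches from about 0.35 to 0.975 m from the base axis. Payload 4.9 kg.
Tool frame: the origin (TCP) lies at the very end of the fingers, on their centre line; the grasp point (between the pads) lies 19 mm behind it (grip_depth is the distance from the TCP to the grasp point, in m); z points along the fingers, y is the direction in which the jaws open and shut (so a half turn about z gives the same grasp; the last joint's range is limited). The gripper opens to 85 mm and grips with 20 to 120 N. Pads are 22 mm wide; open, the fingers measure 114 mm over their backs; the gripper's body (76 mm by 85 mm) begins 54 mm behind the grasp point. The pads swing forward as they close: fully open they stand 13 mm farther back than shut.
Start: joints at [67.724, 3.019, 92.412, -0, 84.569, -6.818], TCP at [0.167, 0.602, 0.231] pointing down, gripper open.
Joint ranges: [-172.51, 172.51], [-57.92, 126.97], [3.15, 148.05], [-58.71, 238.71], [5.1, 150.11], [-179.66, 179.66]. Speed limits (degrees/s): [147.25, 147.25, 180, 180, 180, 180].

## Interface

Orientations are given as a 3x3 rotation matrix whose columns are the frame's x, y, z axes.
In Python, from plant import * gives the robot as it stands.
- The arm moves only by the tool step_arm, never from a script. Its arguments are lists of equal length, an entry for each row: "slide": the shift along the tool's x, y, z in mm, a list of three; "twist": the turn, a rotation vector about the tool's x, y, z in rad, a list of three; "gripper": the closure, from 0 (fully open) to 1 (shut). In form: {"slide": [[x, y, z], ...], "twist": [[ax, ay, az], ...], "gripper": [gripper, ...]}. A call has 1 to 12 rows; each row is the pose to reach, as a shift and turn from the pose measured when the call began, along the tool's axes at that moment; what a row does not reach only later rows make up. A row lasts 1/10 s, in which the tool goes at most 50 mm and 8.59 degrees, less where a joint would pass 70% of its speed; a pose out of reach is approached as far as the arm can. A call with a gripper value outside its range is refused whole. The fingers move at their own pace and stop on an object; "grip_force" is the grip in N (left out, the last holds). Time passes only in rows, so rows that repeat a pose let the fingers close. It gives the time, the measured TCP pose, the force and the opening at its end, in the units of the state.
- sense(): the state, without advancing time (a new reading comes with each control period).
- camera(name): name is "scene" or "top"; returns the picture (420x560x3 uint8, red, green, blue); there is no depth.
- camera_info(name): a dict with "fovy" (degrees; the focal length in pixels is half the picture's height over the tangent of half this angle, whatever the lens; pixels are square), "cx", "cy" (the principal point, pixels), "distortion" ([k1, k2, p1, p2, k3] as OpenCV has them; the pictures are not rectified), "position" and "rotation" of the camera in the world. Camera axes: x right, y down, z forward; pixel columns grow to the right and rows downward; lengths in m; the calibration is good to about 2 mm. A picture is of the moment at which its call begins. camera_info takes no time and is no camera call.
- finish_job(): hands the job in, once; it reports no verdict.
The state is a dict: "t": time; "qpos": joint angles; "dq": joint speeds; "joint_efforts": joint torques, N m; "eef_pos": TCP position; "tcp_rot": TCP orientation; "wrist_force": force on the tool from outside, world axes, zero at the start; "torque": the same for the moment, N m; "gripper_width": finger opening in m.
Only numpy, scipy, OpenCV 4.12 (cv2) and the standard library are available. Lean on these libraries where they do the work, as an engineer would, in place of code of your own. Each camera call takes 0.05 s, during which the arm holds its last target.

## Working session

There is one attempt and no reset: what is moved stays moved. The work goes in short steps, Python scripts to look and compute and a tool call to move; the robot and the scene stay as the last step left them, time stands still between calls to the robot, and variables do not carry over. Pictures are saved under pics/ and viewed, and the job is handed in when it is done.

Besides the shell and the picture viewer there is one more tool, called after ">>>" as name(argument=value, ...) on one line, values as JSON. step_arm: Moves the arm, as the interface text tells. Its arguments: {"type":"object","properties":{"slide":{"type":"array"},"twist":{"type":"array"},"gripper":{"type":"array"},"grip_force":{"type":"number"}},"required":["slide","twist","gripper"]}

```bash
mkdir -p pics; ls
python3 - <<'E'
from plant import *
import cv2
for n in("scene","top"):
    cv2.imwrite(f"pics/{n}0.png",camera(n)[:,:,::-1]); print(n,camera_info(n))
s=sense(); print(s)
E
```

```text
pics
scene {'fovy': 53.445079012903335, 'cx': 290.08785162422254, 'cy': 209.6360558590791, 'distortion': array([0.00585962, 0.        , 0.        , 0.        , 0.        ]), 'position': array([ 1.49159806, -0.0633651 ,  1.06858353]), 'rotation': array([[ 0.13924653,  0.68468327, -0.71541542],
       [ 0.99012229, -0.10821382,  0.08914946],
       [-0.01637869, -0.7207625 , -0.69298857]])}
top {'fovy': 52.17224817840915, 'cx': 269.9809719375998, 'cy': 208.9098116931499, 'distortion': array([-0.10630812,  0.        ,  0.        ,  0.        ,  0.        ]), 'position': array([0.34979537, 0.03857667, 1.49227734]), 'rotation': array([[ 2.59019798e-03, -9.91851935e-01,  1.27369661e-01],
       [-9.99799690e-01, -4.07794121e-05,  2.00144366e-02],
       [-1.98461636e-02, -1.27395989e-01, -9.91653363e-01]])}
{'t': 0.1, 'qpos': array([ 6.77233087e+01,  3.05355589e+00,  9.24820664e+01,  1.52141225e-03,
        8.45681678e+01, -6.81840793e+00]), 'dq': array([ 0.04912117, -0.07462918, -0.22295532, -0.03178928,  0.05523148,
        0.04831033]), 'joint_efforts': array([-2.28674274e-06, -3.94902420e+01, -3.71363819e+01, -1.42423009e-04,
        3.92306509e-03, -1.29349382e-05]), 'eef_pos': array([0.16637264, 0.60188561, 0.23020759]), 'tcp_rot': array([[-9.63824010e-01,  2.66538500e-01, -7.11155958e-04],
       [ 2.66539339e-01,  9.63822600e-01, -1.66625554e-03],
       [ 2.41306934e-04, -1.79552813e-03, -9.99998359e-01]]), 'wrist_force': array([-0.36976411,  0.71132547, -0.0575072 ]), 'torque': array([ 0.06597524, -0.00295523, -0.03311762]), 'gripper_width': 0.08533010540256182}
```

View pics/scene0.png

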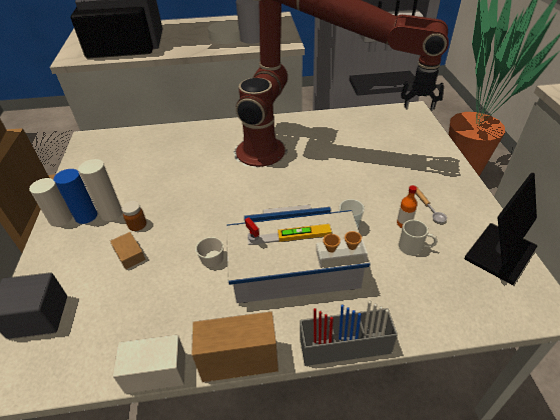

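View pics/top0.png

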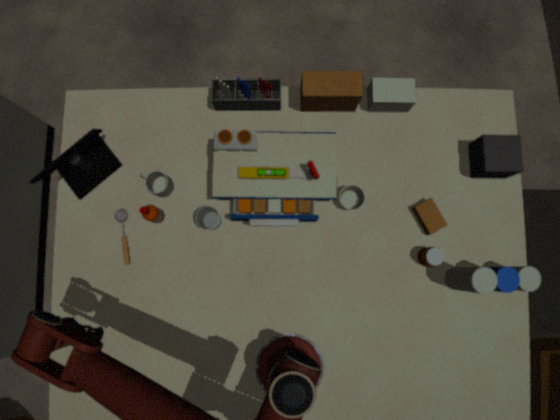

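The top view shows the station ahead of the robot with its drawer toward it (lip near (275,222), knob near (313,170), level at (265,173)). The cup and tub stand beside its front corners. I'll zoom in next.

```bash
cat > h.py <<'E'
import numpy as np,cv2
from plant import *
def cam(n):
    i=camera_info(n); f=210/np.tan(np.radians(i['fovy']/2))
    K=np.array([[f,0,i['cx']],[0,f,i['cy']],[0,0,1]]); return K,np.array(i['distortion'],float),np.array(i['position']),np.array(i['rotation'])
def px2w(n,uv,z):
    K,d,p,R=cam(n); q=cv2.undistortPoints(np.array(uv,float).reshape(-1,1,2),K,d).reshape(-1,2)
    r=np.c_[q,np.ones(len(q))]@R.T; return p+r*((np.reshape(z,(-1,))-p[2])/r[:,2])[:,None]
def w2px(n,P):
    K,d,p,R=cam(n); rv=cv2.Rodrigues(R.T)[0]
    return cv2.projectPoints(np.array(P,float).reshape(-1,1,3),rv,-R.T@p,K,d)[0].reshape(-1,2)
def crop(n,img,x0,y0,x1,y1,k,out):
    c=cv2.resize(img[y0:y1,x0:x1,::-1],None,fx=k,fy=k,interpolation=cv2.INTER_CUBIC); cv2.imwrite(out,c)
E
python3 - <<'E'
from h import *
a=cv2.imread("pics/top0.png")[:,:,::-1]; crop('top',a,195,115,355,235,5,"pics/t1.png")
a=cv2.imread("pics/scene0.png")[:,:,::-1]; crop('scene',a,215,190,375,310,5,"pics/s1.png")
E
```

```text
(no output)
```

View pics/t1.png

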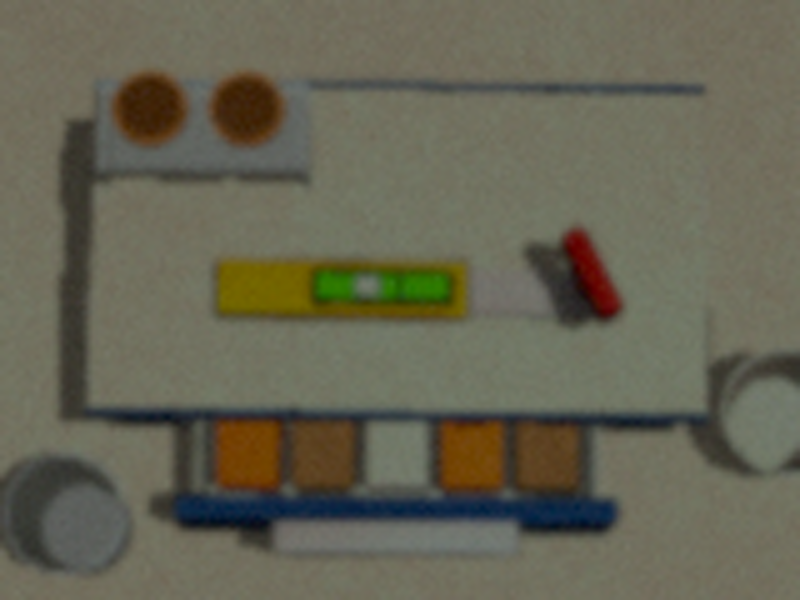

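View pics/s1.png

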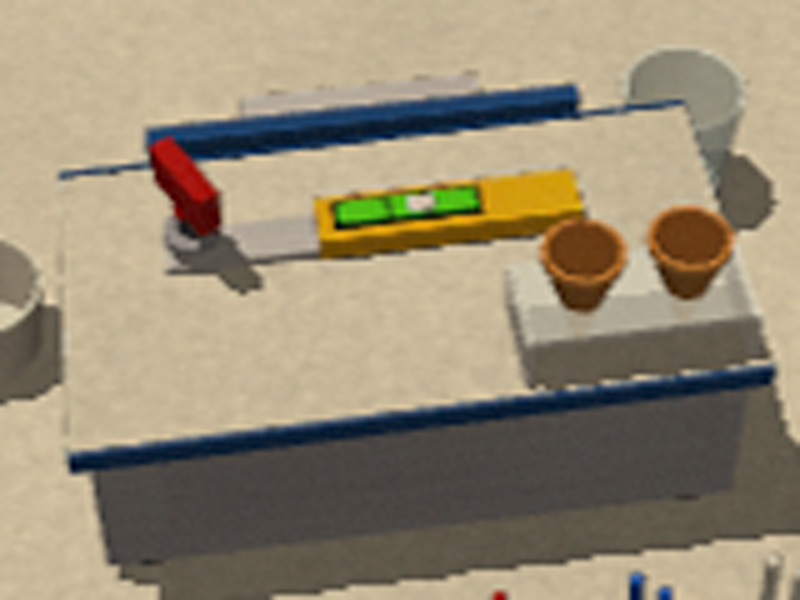

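In the crop, the red wing is centred at about (594,273) and runs from (577,233) to (612,314). The lip's front edge runs from (272,553) to (520,553). The bubble is at (368,286) and the vial centre at about (383,287).

Run:
```python
from h import *
np.set_printoptions(precision=4,suppress=True)
def T(p): return [((p[0]+.5)/5-.5+195),((p[1]+.5)/5-.5+115)]
def S(p): return [((p[0]+.5)/5-.5+215),((p[1]+.5)/5-.5+190)]
def show(l,n,ps,z): print(l,px2w(n,[ (T if n=='top' else S)(p) for p in ps],[z]*len(ps)).tolist() if 0 else px2w(n,[(T if n=='top' else S)(p) for p in ps],[z]*len(ps)))
show('lip front','top',[(272,553),(520,553)],.102)
show('shelf corners FL,FR,RR','top',[(85,410),(707,416),(705,86),(95,80)],.14)
show('wing','top',[(577,233),(612,314),(594,274)],.208)
show('vial ends','top',[(313,286),(453,288),(368,286)],.171)
show('level ends','top',[(216,288),(468,290)],.17)
show('scene shelf FL,FR,RR,RL','scene',[(690,100),(60,175),(70,458),(772,368)],.14)
show('scene wing top','scene',[(163,143),(206,183)],.21)
show('sc vial','scene',[(335,213),(480,198),(420,203)],.171)
show('sc lip top edge front','scene',[(245,98),(478,73)],.104)
```

```text
lip front [[ 0.4749  0.1349  0.102 ]
 [ 0.475  -0.0265  0.102 ]]
shelf corners FL,FR,RR [[ 0.5633  0.2532  0.14  ]
 [ 0.5592 -0.1446  0.14  ]
 [ 0.7773 -0.1477  0.14  ]
 [ 0.7827  0.2517  0.14  ]]
wing [[ 0.6622 -0.0578  0.208 ]
 [ 0.6116 -0.0786  0.208 ]
 [ 0.6365 -0.0679  0.208 ]]
vial ends [[0.6372 0.1058 0.171 ]
 [0.6358 0.0177 0.171 ]
 [0.6371 0.0711 0.171 ]]
level ends [[0.6363 0.167  0.17  ]
 [0.6347 0.0083 0.17  ]]
scene shelf FL,FR,RR,RL [[ 0.564   0.2538  0.14  ]
 [ 0.5686 -0.1482  0.14  ]
 [ 0.7862 -0.1493  0.14  ]
 [ 0.7837  0.2457  0.14  ]]
scene wing top [[ 0.6214 -0.0814  0.21  ]
 [ 0.6576 -0.0592  0.21  ]]
sc vial [[0.6559 0.0141 0.171 ]
 [0.6571 0.1004 0.171 ]
 [0.6556 0.0647 0.171 ]]
sc lip top edge front [[ 0.4799 -0.0265  0.104 ]
 [ 0.4802  0.1316  0.104 ]]
```

>>> step_arm(slide=[[-15,-17,0],[-45,-51,0],[-75,-86,0],[-110,-126,0],[-145,-166,0],[-180,-206,0],[-215,-246,0],[-250,-286,0],[-285,-326,0],[-320,-366,0],[-350,-400,0],[-370,-423,0]], twist=[[0,0,-0.02],[0,0,-0.05],[0,0,-0.08],[0,0,-0.1],[0,0,-0.12],[0,0,-0.15],[0,0,-0.17],[0,0,-0.2],[0,0,-0.22],[0,0,-0.25],[0,0,-0.27],[0,0,-0.27]], gripper=[1,1,1,1,1,1,1,1,1,1,1,1])

```text
t: 1.3
eef_pos: [0.4105, 0.0935, 0.2307]
tcp_rot: [[-1.0, -0.0, -0.0], [-0.0, 1.0, -0.002], [0.0, -0.002, -1.0]]
wrist_force: [1.9, 0.3, 0.4]
gripper_width: 0.0002
```

```bash
cat >> h.py <<'E'
np.set_printoptions(precision=4,suppress=True)
def to(x,y,z,yaw):
    s=sense(); R=np.array(s['tcp_rot']); p=np.array(s['eef_pos']); a=np.radians(yaw)
    Y=np.array([np.cos(a),np.sin(a),0]); Z=np.array([0,0,-1.]); X=np.cross(Y,Z)
    G=np.c_[X,Y,Z]; print('slide',R.T@(np.array([x,y,z])-p)*1000,'twist',cv2.Rodrigues(R.T@G)[0].ravel())
def st():
    s=sense(); R=np.array(s['tcp_rot']); print('t',s['t'],'p',s['eef_pos'],'yaw',np.degrees(np.arctan2(R[1,1],R[0,1])),'F',s['wrist_force'],'M',s['torque'],'w',s['gripper_width'],'q6',s['qpos'][5])
E
python3 -c "
from h import *
st(); to(.43,.054,.231,90); to(.43,.054,.088,90)"
```

```text
t 1.3 p [0.4105 0.0935 0.2307] yaw 90.00836109936124 F [1.8571 0.3414 0.4479] M [-0.0244 -0.0285  0.0221] w 0.0001574407946819528 q6 -87.26756250268605
slide [-19.5267 -39.4818  -0.2774] twist [-0.0016 -0.0003  0.0001]
slide [-19.5708 -39.2527 142.7224] twist [-0.0016 -0.0003  0.0001]
```

>>> step_arm(slide=[[-10,-20,0],[-18,-39,20],[-18,-39,50],[-18,-39,80],[-18,-39,110],[-18,-39,130],[-18,-39,142],[-18,-39,142],[-30,-39,142],[-40,-39,142],[-50,-39,142],[-60,-39,142]], twist=[[0,0,0],[0,0,0],[0,0,0],[0,0,0],[0,0,0],[0,0,0],[0,0,0],[0,0,0],[0,0,0],[0,0,0],[0,0,0],[0,0,0]], gripper=[1,1,1,1,1,1,1,1,1,1,1,1])

```text
t: 2.5
eef_pos: [0.4714, 0.0542, 0.0895]
tcp_rot: [[-1.0, -0.0, 0.0], [-0.0, 1.0, -0.002], [-0.0, -0.002, -1.0]]
wrist_force: [-2.0, -0.3, 2.0]
gripper_width: 0.0003
```

```bash
python3 -c "
from h import *
st(); to(.523,.054,.088,90)
a=camera('top'); crop('top',a,195,115,355,235,5,'pics/t2.png')"
```

```text
t 2.5 p [0.4714 0.0542 0.0895] yaw 90.01113451668407 F [-2.003  -0.3402  1.9789] M [-0.0407  0.2492  0.0475] w 0.0002736966288357868 q6 -92.35127582424778
slide [-51.5566  -0.2138   1.5234] twist [-0.0018  0.      0.0002]
```

View pics/t2.png

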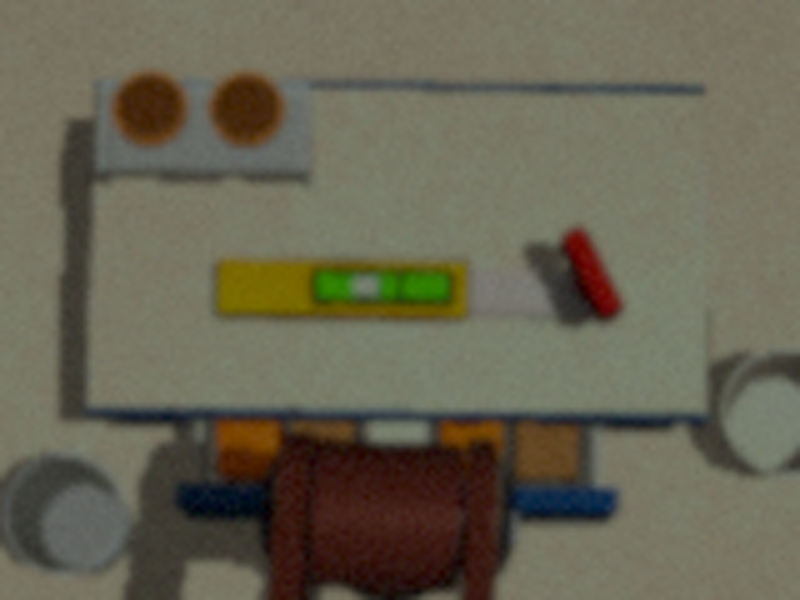

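The drawer front has started to move (its edge went from y≈525 to 517). I'll keep pushing.

>>> step_arm(slide=[[-6,0,0],[-12,0,0],[-18,0,0],[-24,0,0],[-30,0,0],[-35,0,0],[-39,0,0],[-43,0,0],[-46,0,0],[-48,0,0],[-48,0,0]], twist=[[0,0,0],[0,0,0],[0,0,0],[0,0,0],[0,0,0],[0,0,0],[0,0,0],[0,0,0],[0,0,0],[0,0,0],[0,0,0]], gripper=[1,1,1,1,1,1,1,1,1,1,1])

```text
t: 3.65
eef_pos: [0.5214, 0.0542, 0.09]
tcp_rot: [[-1.0, 0.0, 0.003], [0.0, 1.0, -0.001], [-0.003, -0.001, -1.0]]
wrist_force: [0.4, -0.2, -1.0]
gripper_width: 0.0
```

```bash
python3 -c "
from h import *
st()"
```

```text
t 3.65 p [0.5214 0.0542 0.09  ] yaw 89.99736600655164 F [ 0.3731 -0.2482 -0.9519] M [-0.0173  0.0422  0.0125] w 1.522942529251547e-05 q6 -92.13003155839115
```

>>> step_arm(slide=[[-1,0,0],[-3,0,0],[-4,0,0],[-5,0,0],[-5,0,0]], twist=[[0,0,0],[0,0,0],[0,0,0],[0,0,0],[0,0,0]], gripper=[1,1,1,1,1])

```text
t: 4.15
eef_pos: [0.5221, 0.0542, 0.09]
tcp_rot: [[-1.0, -0.0, -0.01], [-0.0, 1.0, -0.002], [0.01, -0.002, -1.0]]
wrist_force: [-16.9, -1.6, 12.4]
gripper_width: -0.0001
```

The drawer is at a rigid stop: 17 N with x = 0.522, where I predicted 0.523. I'll back off and rise.

>>> step_arm(slide=[[15,0,0],[35,0,0],[40,0,-20],[40,0,-60],[40,0,-100],[40,0,-140],[40,0,-170],[40,0,-180]], twist=[[0,0,0],[0,0,0],[0,0,0],[0,0,0],[0,0,0],[0,0,0],[0,0,0],[0,0,0]], gripper=[1,1,1,0,0,0,0,0])

```text
t: 4.95
eef_pos: [0.4858, 0.0546, 0.2754]
tcp_rot: [[-1.0, -0.001, -0.001], [-0.001, 1.0, -0.002], [0.001, -0.002, -1.0]]
wrist_force: [0.9, -0.1, -0.6]
gripper_width: 0.0723
```

```bash
python3 -c "
from h import *
st()
a=camera('top'); crop('top',a,195,115,355,235,5,'pics/t3.png')
a=camera('scene'); crop('scene',a,215,180,335,270,6,'pics/s3.png')"
```

```text
t 4.95 p [0.4858 0.0546 0.2754] yaw 90.03497344055191 F [ 0.8727 -0.1103 -0.5624] M [ 0.0067 -0.037  -0.0429] w 0.07228560357035277 q6 -92.28227438805726
```

View pics/t3.png

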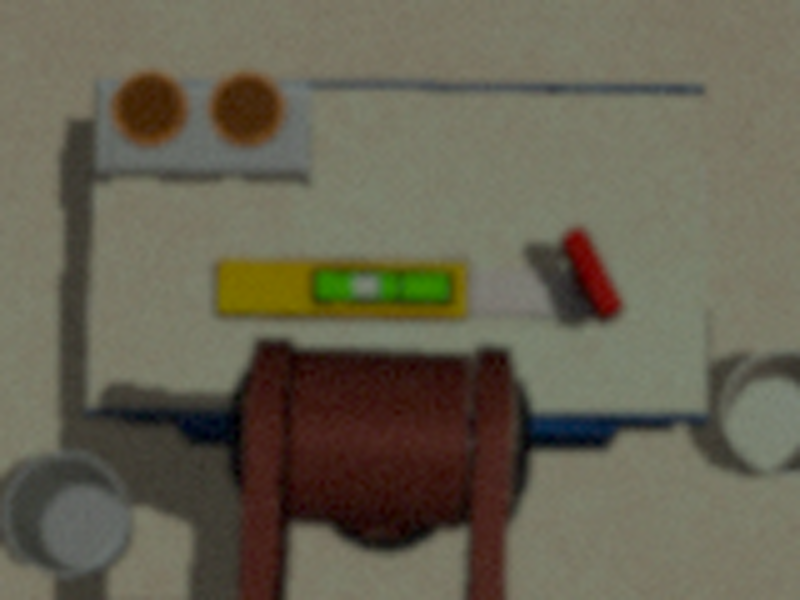

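View pics/s3.png

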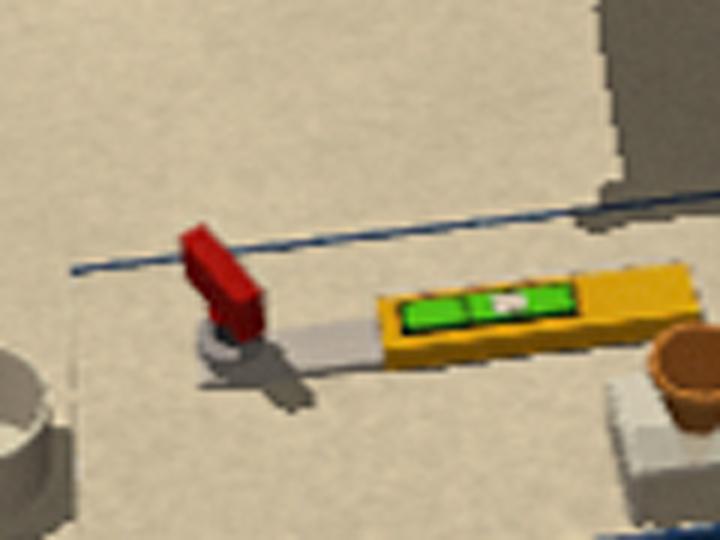

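The drawer front now sits under the shelf edge, so it is shut. The wing hasn't moved. I'll fit the wing's box to the red masks in both views.

```bash
cat > fit.py <<'E'
from h import *
from scipy.optimize import minimize
def mask(n,a):
    a=a.astype(int); m=((a[:,:,0]>90 if n=='scene' else a[:,:,0]>60)&(a[:,:,0]>3*a[:,:,1])&(a[:,:,0]>2.5*a[:,:,2])).astype(np.uint8)
    c=w2px(n,[[.64,-.067,.194]])[0].astype(int); k=np.zeros_like(m); k[c[1]-16:c[1]+17,c[0]-16:c[0]+17]=1; return m*k
def hull(n,p,z=.194):
    x,y,a=p; B=np.array([[i*.029,j*.008,k*.016] for i in(-1,1) for j in(-1,1) for k in(-1,1)])
    R=np.array([[np.cos(a),-np.sin(a),0],[np.sin(a),np.cos(a),0],[0,0,1]])
    return cv2.convexHull(w2px(n,B@R.T+[x,y,z]).astype(np.float32)).reshape(-1,2)
def cost(p,ms):
    c=0
    for n,m in ms:
        h=hull(n,p); o=np.zeros((420*4,560*4),np.uint8); cv2.fillConvexPoly(o,np.round((h+.5)*4).astype(int),1)
        s=cv2.resize(o.astype(np.float32),(560,420),interpolation=cv2.INTER_AREA); c+=((s-m)**2).sum()
    return c
E
python3 - <<'E'
from fit import *
ims={'top':cv2.imread('pics/top0.png')[:,:,::-1],'scene':cv2.imread('pics/scene0.png')[:,:,::-1]}
ms={n:mask(n,a).astype(np.float32) for n,a in ims.items()}
print({n:m.sum() for n,m in ms.items()})
for sel in(['top'],['scene'],['top','scene']):
    L=[(n,ms[n]) for n in sel]
    r=min((minimize(cost,[.64,-.067,np.radians(a)],args=(L,),method='Nelder-Mead',options=dict(initial_simplex=np.array([[.64,-.067,np.radians(a)],[.65,-.067,np.radians(a)],[.64,-.06,np.radians(a)],[.64,-.067,np.radians(a+10)]]))) for a in(15,25,35)),key=lambda r:r.fun)
    print(sel,r.x[:2],np.degrees(r.x[2]),r.fun)
st()
E
```

```text
{'top': np.float32(67.0), 'scene': np.float32(82.0)}
['top'] [ 0.6395 -0.0662] 16.72682606470765 59.42578125
['scene'] [ 0.6322 -0.0731] 9.614684344652048 78.43359375
['top', 'scene'] [ 0.6386 -0.0707] 16.844922181643557 156.90234375
t 5.05 p [0.4848 0.0546 0.2722] yaw 90.02915763162628 F [-0.3907  0.0891 -0.8348] M [0.0101 0.0103 0.0415] w 0.08451612338790278 q6 -92.28111001063887
```

Run:
```python
from fit import *
ims={'top':cv2.imread('pics/top0.png')[:,:,::-1],'scene':cv2.imread('pics/scene0.png')[:,:,::-1]}
for n,a in ims.items():
    m=mask(n,a); ys,xs=np.nonzero(m); print(n,xs.min(),xs.max(),ys.min(),ys.max())
    print('\n'.join(''.join('#' if v else '.' for v in r[xs.min()-2:xs.max()+3]) for r in m[ys.min()-1:ys.max()+2]))
    print(hull(n,[.64,-.067,np.radians(23)]))
```

```text
top 308 317 162 177
..............
...###........
..####........
..#####.......
...####.......
...#####......
....####......
....#####.....
.....####.....
.....#####....
......####....
.......####...
.......####...
.......#####..
........####..
........####..
.........###..
..............
[[319.3819 175.6986]
 [318.4176 177.7913]
 [313.7202 179.7596]
 [306.2811 163.0307]
 [306.947  160.5947]
 [311.734  158.6048]]
scene 245 257 218 233
.................
...####..........
..######.........
..#######........
...#######.......
....######.......
....#######......
.....#######.....
......#######....
.......######....
....#...######...
.....#...######..
..........#####..
...........##....
.......#.........
.......##........
........#........
.................
[[260.5291 234.8987]
 [255.6403 237.0538]
 [246.6046 224.7941]
 [245.6344 217.1775]
 [250.5148 215.1412]
 [259.7941 227.276 ]]
```

```bash
sed -i 's/m=((a.*$/m=((a[:,:,0]>(55 if n=="scene" else 40))\&(a[:,:,0]>1.7*a[:,:,1])\&(a[:,:,0]>1.7*a[:,:,2])).astype(np.uint8)/' fit.py
python3 - <<'E'
from fit import *
ims={'top':cv2.imread('pics/top0.png')[:,:,::-1],'scene':cv2.imread('pics/scene0.png')[:,:,::-1]}
ms={n:mask(n,a).astype(np.float32) for n,a in ims.items()}
for n in ms:
    m=ms[n]; ys,xs=np.nonzero(m)
    print('\n'.join(''.join('#' if v else '.' for v in r[xs.min()-2:xs.max()+3]) for r in m[ys.min()-1:ys.max()+2]))
for sel in(['top'],['scene'],['top','scene']):
    L=[(n,ms[n]) for n in sel]
    r=min((minimize(cost,[.64,-.067,np.radians(a)],args=(L,),method='Nelder-Mead',options=dict(initial_simplex=np.array([[.64,-.067,np.radians(a)],[.65,-.067,np.radians(a)],[.64,-.06,np.radians(a)],[.64,-.067,np.radians(a+10)]]))) for a in(15,25,35)),key=lambda r:r.fun)
    print(sel,r.x[:2],np.degrees(r.x[2]),r.fun)
E
```

```text
...............
...###.........
..#####........
..#####........
..######.......
..######.......
...######......
...######......
...#######.....
....######.....
....#######....
.....######....
.....#######...
......######...
.......######..
.......######..
.......######..
........####...
.........##....
...............
..................
.....#............
...####...........
..######..........
..#######.........
..########........
..#########.......
...########.......
...#########......
...##########.....
....##########....
....###########...
.....###########..
......##########..
.......#########..
.......#########..
.......#########..
.......#########..
..........######..
..........######..
...........####...
..................
['top'] [ 0.6386 -0.0663] 22.336462620027433 30.48828125
['scene'] [ 0.6426 -0.0718] 22.309841726874964 17.80078125
['top', 'scene'] [ 0.6387 -0.0701] 22.509939743615384 71.2265625
```

The fit gives the wing centre at about (0.640, -0.068) with a bar yaw of 22.4°. The station geometry predicts (0.642, -0.067), which agrees.

```bash
python3 -c "
from h import *
to(.640,-.068,.25,112.4);to(.640,-.068,.175,112.4)"
```

```text
slide [-155.284  -122.6536   21.5529] twist [-0.0008 -0.0057 -0.3904]
slide [-155.6885 -122.5136   96.5517] twist [-0.0008 -0.0057 -0.3904]
```

>>> step_arm(slide=[[-25,-20,0],[-55,-45,0],[-85,-70,0],[-115,-95,0],[-140,-115,0],[-155,-122,10],[-155,-122,21],[-155,-122,21],[-155,-122,21]], twist=[[0,0,-0.07],[0,0,-0.14],[0,0,-0.21],[0,0,-0.28],[0,0,-0.34],[0,0,-0.39],[0,-0.005,-0.39],[0,-0.005,-0.39],[0,-0.005,-0.39]], gripper=[0,0,0,0,0,0,0,0,0])

```text
t: 5.95
eef_pos: [0.6383, -0.0665, 0.2486]
tcp_rot: [[-0.925, -0.381, -0.004], [-0.381, 0.925, -0.0], [0.004, 0.001, -1.0]]
wrist_force: [0.7, -0.4, 1.0]
gripper_width: 0.0857
```

```bash
python3 -c "
from h import *
st();to(.640,-.068,.175,112.4)
a=camera('scene'); crop('scene',a,205,160,345,265,5.5,'pics/s4.png')"
```

```text
t 5.95 p [ 0.6383 -0.0665  0.2486] yaw 112.37425410255825 F [ 0.6759 -0.3601  0.975 ] M [-0.0059 -0.0475  0.0028] w 0.08568297921990109 q6 -124.94023134987764
slide [-1.2843 -2.1111 73.5761] twist [ 0.0014 -0.0036 -0.0004]
```

View pics/s4.png

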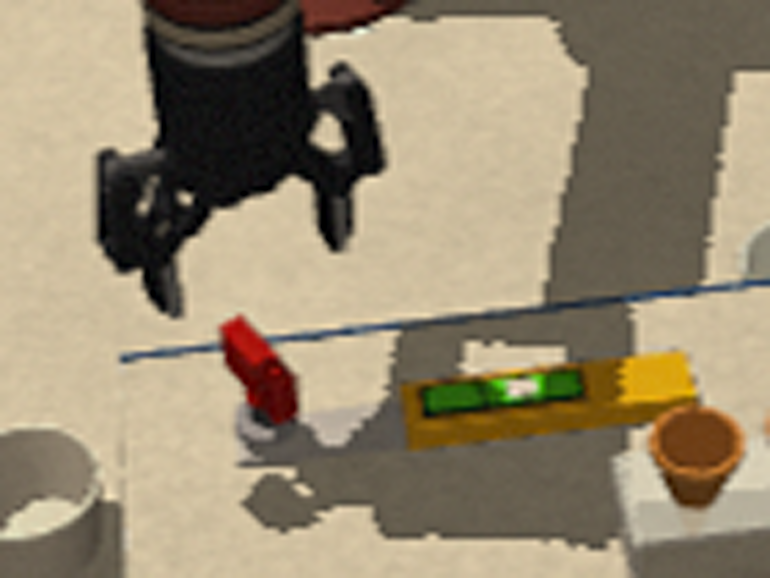

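The jaws straddle the wing. I'll descend and close.

>>> step_arm(slide=[[-1,-2,20],[-1,-2,40],[-1,-2,58],[-1,-2,68],[-1,-2,73],[-1,-2,73],[-1,-2,73],[-1,-2,73],[-1,-2,73],[-1,-2,73],[-1,-2,73],[-1,-2,73]], twist=[[0,-0.003,0],[0,-0.003,0],[0,-0.003,0],[0,-0.003,0],[0,-0.003,0],[0,-0.003,0],[0,-0.003,0],[0,-0.003,0],[0,-0.003,0],[0,-0.003,0],[0,-0.003,0],[0,-0.003,0]], gripper=[0,0,0,0,0,0,0.5,1,1,1,1,1], grip_force=40)

```text
t: 7.2
eef_pos: [0.6407, -0.0682, 0.1774]
tcp_rot: [[-0.925, -0.381, 0.002], [-0.381, 0.925, 0.0], [-0.002, -0.0, -1.0]]
wrist_force: [0.4, -0.6, 1.5]
gripper_width: 0.0156
```

```bash
python3 -c "
from h import *
st()
a=camera('scene'); crop('scene',a,205,160,345,265,5.5,'pics/s5.png')
a=camera('top'); crop('top',a,195,115,355,235,5,'pics/t5.png')"
```

```text
t 7.2 p [ 0.6407 -0.0682  0.1774] yaw 112.39536111324968 F [ 0.4192 -0.5769  1.5203] M [-0.0015 -0.1326  0.0758] w 0.015556378596821848 q6 -125.11195241977514
```

View pics/s5.png

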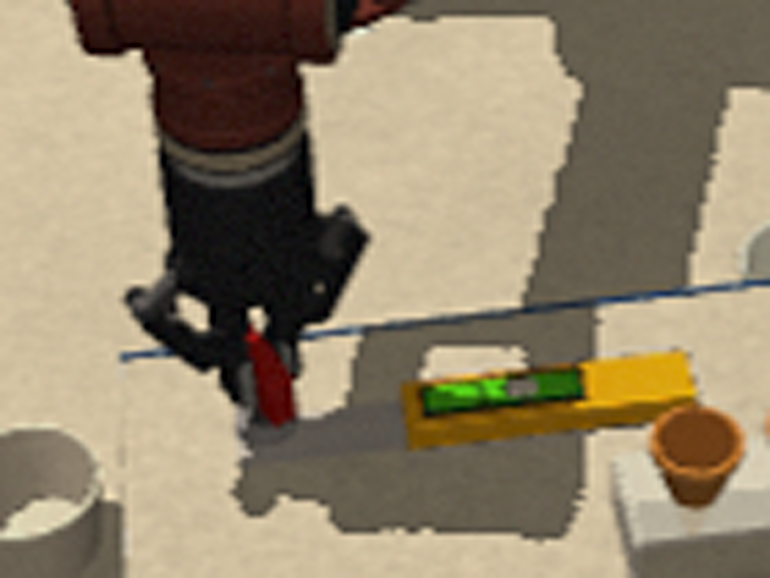

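View pics/t5.png

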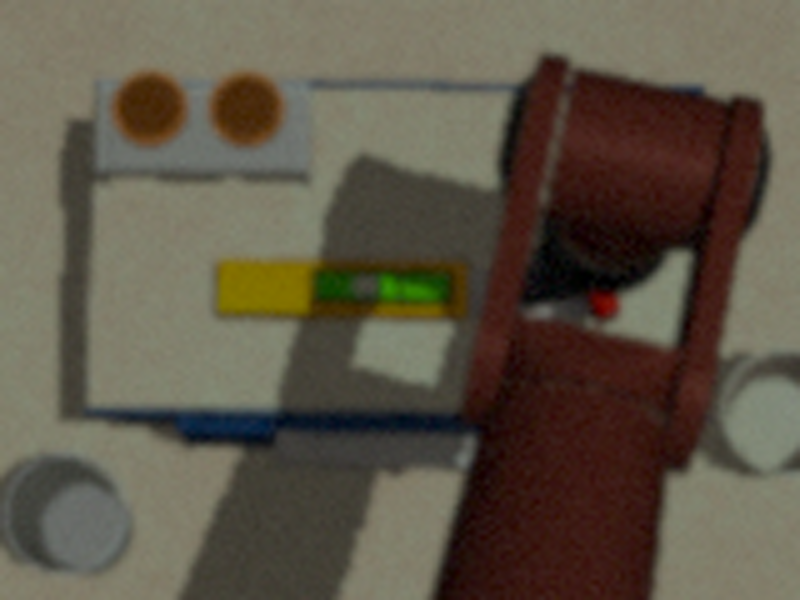

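The gripper closed on the wing at 15.6 mm wide. The bubble is still visible from both cameras: about (522,385) in scene and (365,286) in top. Now I'll press.

>>> step_arm(slide=[[0,0,2],[0,0,4],[0,0,6],[0,0,7.5],[0,0,7.5],[0,0,7.5]], twist=[[0,0,0],[0,0,0],[0,0,0],[0,0,0],[0,0,0],[0,0,0]], gripper=[1,1,1,1,1,1])

```text
t: 7.9
eef_pos: [0.6409, -0.0685, 0.1708]
tcp_rot: [[-0.925, -0.381, 0.003], [-0.381, 0.925, -0.0], [-0.002, -0.001, -1.0]]
wrist_force: [-1.6, -1.3, 6.1]
gripper_width: 0.0159
```

```bash
python3 -c "
from h import *
st()"
```

```text
t 7.9 p [ 0.6409 -0.0685  0.1708] yaw 112.38075711725514 F [-1.5799 -1.2722  6.0773] M [0.0672 0.4024 0.0478] w 0.01588540611004387 q6 -125.10971241273576
```

Force is 6 N after 6.6 mm of travel, so the shelf is seated. I'll start turning clockwise (+z about the tool).

>>> step_arm(slide=[[0,0,1],[0,0,1],[0,0,1],[0,0,1],[0,0,1],[0,0,1],[0,0,1],[0,0,1],[0,0,1],[0,0,1],[0,0,1],[0,0,1]], twist=[[0,0,0.04],[0,0,0.08],[0,0,0.12],[0,0,0.16],[0,0,0.2],[0,0,0.24],[0,0,0.28],[0,0,0.32],[0,0,0.36],[0,0,0.4],[0,0,0.4],[0,0,0.4]], gripper=[1,1,1,1,1,1,1,1,1,1,1,1])

```text
t: 9.1
eef_pos: [0.641, -0.0688, 0.1707]
tcp_rot: [[-1.0, 0.01, 0.003], [0.01, 1.0, -0.0], [-0.003, -0.0, -1.0]]
wrist_force: [-2.2, -1.7, 4.9]
gripper_width: 0.0156
```

>>> step_arm(slide=[[0,0,1],[0,0,1],[0,0,1],[0,0,1],[0,0,1],[0,0,1],[0,0,1],[0,0,1]], twist=[[0,0,0],[0,0,0],[0,0,0],[0,0,0],[0,0,0],[0,0,0],[0,0,0],[0,0,0]], gripper=[1,1,1,1,1,1,1,1])

```text
t: 9.9
eef_pos: [0.641, -0.0688, 0.1706]
tcp_rot: [[-1.0, 0.01, 0.003], [0.01, 1.0, -0.0], [-0.003, -0.0, -1.0]]
wrist_force: [-2.3, -0.4, 6.4]
gripper_width: 0.0153
```

```bash
cat > look.py <<'E'
import sys
from h import *
st(); k=sys.argv[1]
a=camera('scene'); crop('scene',a,270,218,318,248,8,f'pics/s{k}.png')
b=camera('top'); crop('top',b,250,162,298,184,8,f'pics/t{k}.png')
A=cv2.imread(f'pics/s{k}.png');B=cv2.imread(f'pics/t{k}.png')
B=np.clip(B.astype(float)*1.8,0,255).astype(np.uint8)
cv2.imwrite(f'pics/c{k}.png',cv2.resize(np.vstack([A,B]),None,fx=1.4,fy=1.4))
E
python3 look.py 6
```

```text
t 9.9 p [ 0.641  -0.0688  0.1706] yaw 89.41313869485992 F [-2.3012 -0.3943  6.3545] M [0.184  0.4178 0.0012] w 0.015255357071241173 q6 -102.1670540951113
```

View pics/c6.png

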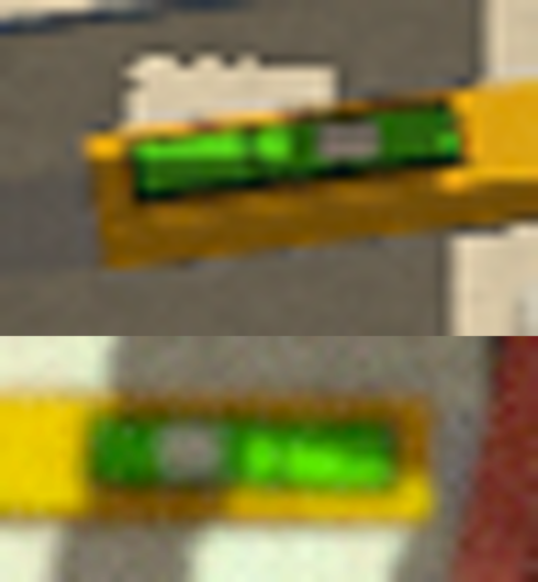

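Bubble is at x≈348 in scene, against a mid-line of ≈295. In top it is at 190, against 244. It is therefore about 14 mm from centre, away from the knob, and needs about 0.88 rad more. I'll turn 0.8 first.

>>> step_arm(slide=[[0,0,1],[0,0,1],[0,0,1],[0,0,1],[0,0,1],[0,0,1],[0,0,1],[0,0,1],[0,0,1],[0,0,1],[0,0,1],[0,0,1]], twist=[[0,0,0.04],[0,0,0.08],[0,0,0.12],[0,0,0.16],[0,0,0.2],[0,0,0.24],[0,0,0.28],[0,0,0.32],[0,0,0.36],[0,0,0.4],[0,0,0.4],[0,0,0.4]], gripper=[1,1,1,1,1,1,1,1,1,1,1,1])

```text
t: 11.2
eef_pos: [0.6409, -0.0691, 0.1705]
tcp_rot: [[-0.917, 0.399, 0.003], [0.399, 0.917, -0.001], [-0.003, 0.001, -1.0]]
wrist_force: [-1.9, -0.8, 5.7]
gripper_width: 0.0153
```

>>> step_arm(slide=[[0,0,1],[0,0,1],[0,0,1],[0,0,1],[0,0,1],[0,0,1],[0,0,1],[0,0,1],[0,0,1],[0,0,1],[0,0,1],[0,0,1]], twist=[[0,0,0.04],[0,0,0.08],[0,0,0.12],[0,0,0.16],[0,0,0.2],[0,0,0.24],[0,0,0.28],[0,0,0.32],[0,0,0.36],[0,0,0.4],[0,0,0.4],[0,0,0.4]], gripper=[1,1,1,1,1,1,1,1,1,1,1,1])

```text
t: 12.4
eef_pos: [0.6407, -0.0694, 0.1703]
tcp_rot: [[-0.689, 0.725, 0.002], [0.725, 0.689, -0.001], [-0.002, 0.001, -1.0]]
wrist_force: [-2.8, -1.1, 6.1]
gripper_width: 0.0154
```

>>> step_arm(slide=[[0,0,1],[0,0,1],[0,0,1],[0,0,1],[0,0,1],[0,0,1],[0,0,1],[0,0,1],[0,0,1],[0,0,1]], twist=[[0,0,0],[0,0,0],[0,0,0],[0,0,0],[0,0,0],[0,0,0],[0,0,0],[0,0,0],[0,0,0],[0,0,0]], gripper=[1,1,1,1,1,1,1,1,1,1])

```text
t: 13.4
eef_pos: [0.6407, -0.0694, 0.1702]
tcp_rot: [[-0.688, 0.725, 0.002], [0.725, 0.688, -0.001], [-0.002, 0.001, -1.0]]
wrist_force: [-1.4, -0.8, 6.8]
gripper_width: 0.0155
```

```bash
python3 look.py 7
```

```text
t 13.4 p [ 0.6407 -0.0694  0.1702] yaw 43.49338633589129 F [-1.3826 -0.804   6.8315] M [0.215  0.5244 0.0132] w 0.0154922515710781 q6 -56.28432851735603
```

View pics/c7.png

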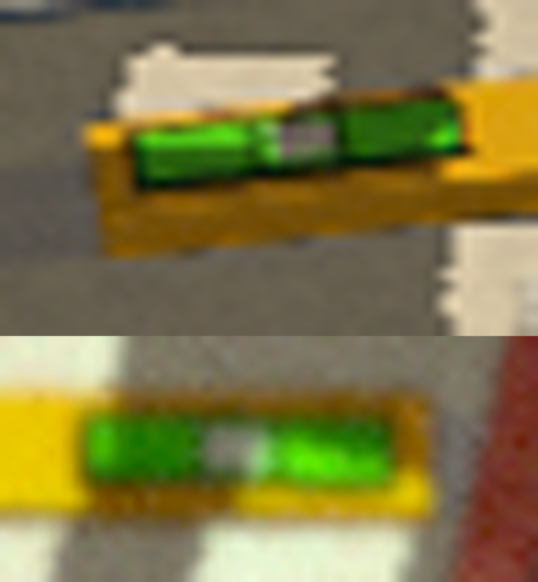

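Bubble is at about 305 in scene, against a mid of 297.5 (133–462). In top it is at 237–240, against 240. I'll check with intensity profiles.

```bash
cat > prof.py <<'E'
from h import *
import sys
# sample along vial; predicted centre by calibration, axis = world y (station y)
def prof(n,img,x,z,y0=-.01,y1=.13):
    ys=np.arange(y0,y1,.0005); acc=0
    for dx in np.linspace(-.003,.003,7):
        uv=w2px(n,np.c_[np.full_like(ys,x+dx),ys,np.full_like(ys,z)]).astype(np.float32)
        acc=acc+cv2.remap(img,uv[:,0].reshape(1,-1),uv[:,1].reshape(1,-1),cv2.INTER_CUBIC)[0].astype(float)
    return ys,acc/7
for n,x in(('top',.640),('scene',.643)):
    a=camera(n); ys,p=prof(n,a,x,.158)
    g=p[:,1]+1; r=p[:,0]/g; b=p[:,2]/g
    # vial: b low & r<0.6, or bubble b high ; yellow: r>1
    inv=(r<0.85)|(b>.55); j=[i for i in range(0,len(ys),5)]
    print(n); print(' '.join(f'{ys[i]*1000:.0f}:{r[i]:.2f}/{b[i]:.2f}/{p[i,1]:.0f}' for i in j))
E
python3 prof.py
```

```text
top
-10:2.36/0.60/25 -7:1.73/0.79/34 -5:1.36/0.87/42 -2:1.11/0.89/52 0:1.02/0.91/58 3:1.02/0.93/58 5:1.01/0.84/57 8:1.19/0.70/53 10:1.37/0.42/53 13:1.38/0.15/56 15:1.38/0.01/52 18:1.24/0.03/49 20:0.78/0.03/53 23:0.41/0.02/65 25:0.31/0.02/75 28:0.35/0.03/77 30:0.35/0.02/81 33:0.37/0.05/88 35:0.37/0.05/95 38:0.34/0.00/100 40:0.36/0.00/104 43:0.38/0.02/112 45:0.37/0.02/118 48:0.36/0.02/114 50:0.38/0.04/102 53:0.43/0.20/100 55:0.60/0.44/105 58:0.76/0.63/102 60:0.88/0.76/87 63:0.97/0.82/74 65:1.01/0.86/68 68:1.00/0.82/66 70:0.95/0.78/63 73:0.81/0.66/59 75:0.53/0.38/57 78:0.37/0.06/62 80:0.35/0.02/67 83:0.32/0.06/68 85:0.23/0.00/65 88:0.32/0.03/66 90:0.31/0.02/64 93:0.29/0.01/65 95:0.31/0.00/69 98:0.33/0.02/76 100:0.38/0.08/95 103:0.40/0.07/98 105:0.56/0.05/83 108:0.97/0.05/71 110:1.16/0.00/83 113:1.18/0.00/101 115:1.18/0.00/109 118:1.18/0.00/109 120:1.16/0.00/110 123:1.17/0.00/108 125:1.15/0.00/111 128:1.14/0.00/113
scene
-10:1.05/0.89/84 -7:1.07/0.90/85 -5:1.06/0.88/86 -2:1.05/0.90/87 0:1.05/0.92/83 3:1.15/0.72/74 5:1.36/0.29/72 8:1.45/0.08/78 10:1.45/0.10/79 13:1.64/0.17/62 15:0.96/0.22/48 18:0.25/0.15/69 20:0.41/0.11/102 23:0.41/0.06/99 25:0.41/0.10/100 28:0.41/0.11/102 30:0.41/0.09/104 33:0.41/0.07/108 35:0.42/0.12/113 38:0.41/0.12/116 40:0.40/0.09/124 43:0.41/0.10/129 45:0.43/0.14/112 48:0.42/0.13/106 50:0.44/0.13/142 53:0.59/0.38/163 55:0.97/0.77/114 58:1.12/0.92/98 60:1.03/0.82/105 63:1.02/0.80/105 65:1.02/0.81/104 68:1.08/0.86/87 70:0.63/0.41/57 73:0.32/0.06/70 75:0.42/0.12/98 78:0.41/0.12/98 80:0.41/0.11/98 83:0.42/0.14/97 85:0.42/0.12/98 88:0.40/0.09/97 90:0.40/0.09/96 93:0.41/0.09/98 95:0.41/0.08/105 98:0.42/0.12/140 100:0.32/0.14/144 103:0.75/0.19/112 105:1.53/0.15/114 108:1.37/0.09/165 110:1.36/0.06/161 113:1.36/0.09/159 115:1.35/0.10/160 118:1.35/0.08/161 120:1.34/0.08/161 123:1.34/0.10/162 125:1.32/0.10/164 128:1.32/0.09/164
```

Both views agree that the bubble is about 2 mm on the far side (top +1.6, scene +2.2). I'll turn 0.12 more.

>>> step_arm(slide=[[0,0,1],[0,0,1],[0,0,1],[0,0,1],[0,0,1],[0,0,1],[0,0,1],[0,0,1],[0,0,1],[0,0,1],[0,0,1],[0,0,1]], twist=[[0,0,0.03],[0,0,0.06],[0,0,0.09],[0,0,0.12],[0,0,0.12],[0,0,0.12],[0,0,0.12],[0,0,0.12],[0,0,0.12],[0,0,0.12],[0,0,0.12],[0,0,0.12]], gripper=[1,1,1,1,1,1,1,1,1,1,1,1])

```text
t: 14.8
eef_pos: [0.6406, -0.0694, 0.1701]
tcp_rot: [[-0.596, 0.803, 0.002], [0.803, 0.596, -0.0], [-0.001, 0.001, -1.0]]
wrist_force: [-2.6, -0.6, 6.5]
gripper_width: 0.0156
```

>>> step_arm(slide=[[0,0,1],[0,0,1],[0,0,1],[0,0,1],[0,0,1],[0,0,1],[0,0,1],[0,0,1]], twist=[[0,0,0],[0,0,0],[0,0,0],[0,0,0],[0,0,0],[0,0,0],[0,0,0],[0,0,0]], gripper=[1,1,1,1,1,1,1,1])

```text
t: 15.6
eef_pos: [0.6406, -0.0695, 0.1701]
tcp_rot: [[-0.596, 0.803, 0.002], [0.803, 0.596, -0.0], [-0.001, 0.001, -1.0]]
wrist_force: [-2.6, -1.7, 6.1]
gripper_width: 0.0153
```

```bash
cat >> prof.py <<'E'
    def cr(v,t,lo,hi):
        k=[i for i in range(len(ys)-1) if lo<=ys[i]<=hi and (v[i]-t)*(v[i+1]-t)<0]
        return [round((ys[i]+.0005*(t-v[i])/(v[i+1]-v[i]))*1000,1) for i in k]
    print('edges',cr(r,.85,.01,.03),cr(r,.85,.095,.115),'bubble',cr(b,.42,.035,.09))
E
python3 prof.py | grep -v : ; python3 look.py 8; python3 -c "
from h import *
cv2.imwrite('pics/s9.png',camera('scene')[:,:,::-1])"
```

```text
top
edges [np.float64(19.6)] [np.float64(106.6)] bubble [np.float64(52.9), np.float64(72.0)]
scene
edges [np.float64(15.1)] [np.float64(102.7)] bubble [np.float64(48.3), np.float64(67.7)]
t 15.7 p [ 0.6406 -0.0695  0.1701] yaw 36.58144679028265 F [-2.2164  0.0957  5.9207] M [ 0.1858  0.4964 -0.0029] w 0.015363323294872725 q6 -49.38862994365477
```

View pics/c8.png

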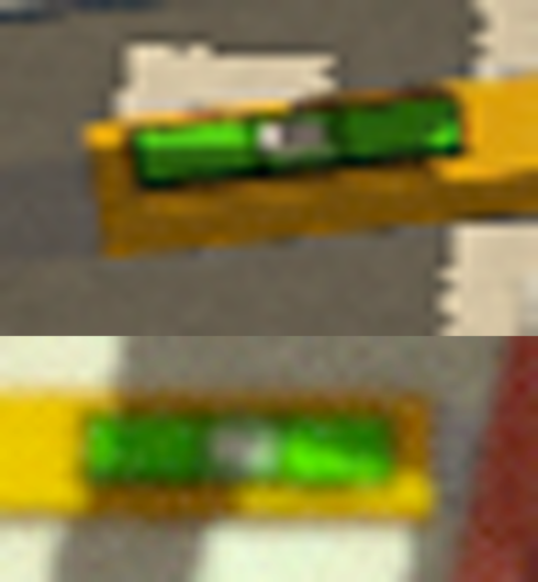

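View pics/s9.png

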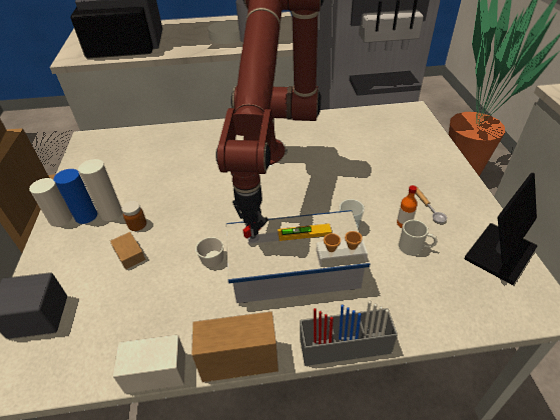

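Bubble is within 1 mm of centre in both views (top -0.65, scene -0.9). The press force holds at about 6 N, the grip is at 15.4 mm, and the bystanders look unmoved. Handing in.

```bash
python3 -c "
from h import *
st(); print(finish_job()); st()"
```

```text
t 15.85 p [ 0.6406 -0.0694  0.1701] yaw 36.58345179812749 F [-1.9613 -1.7048  5.325 ] M [0.1833 0.5323 0.018 ] w 0.015308475001784975 q6 -49.3892099352451
the job is handed in; nothing more can be done
None
the job is handed in; nothing more can be done
```

The job is handed in at about 16 s of the 56 s allowed, with the drawer shut and the gripper still holding the knob pressed and the bubble centred. `finish_job()` gave no verdict.

- **Drawer:** I pushed it by its lip until it met a rigid stop. The force reached 17 N with the lip's edge at about x = 0.533 m, where I predicted 0.534 m. The top view then showed its front under the shelf edge.
- **Knob:** I gripped the red wing at 40 N, pressed it down about 7 mm and turned it about 1.32 rad clockwise while pressing. The last reading was 5.3 N downward (3 N seats the shelf), with 15.3 mm between the fingers.
- **Press depth:** I could not read the shelf's swing directly. I inferred it from the force and travel, and from the bubble, whose shift when pressed roughly matched the stated 11 mm.
- **Bubble:** after settling it stood about 0.7 mm (top camera) and 0.9 mm (scene camera) past the middle, towards the knob. The limit is 3.5 mm. Both cameras agree on the direction.
- **Bystanders:** none looked moved in the last scene picture. I judged this by eye and did not measure it.

No check failed. The first wing-position fit used a poor colour mask, so I redid it before moving.

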